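# Seat the bench magnifier lens on its three-point stand

### The job

On the goldsmith's bench, pick up the brass-rimmed magnifier lens and lower it gently, without dropping it, onto the three red-topped feet of its stand, inside the guide pins, so that it lies level on all three feet and cannot rock. Let go of it there. Leave the open copper bangle and the amber jar where they are.

Things in the scene. Friction and masses are not known exactly. Their poses are not given: they have to be found in the camera images.
- lens: The magnifier lens to seat: a round glass lens in a plain upright brass rim, lying flat on the bench. Outer diameter 62 mm, height 24 mm, flat underside, straight rim side that can be gripped across the diameter at any yaw; 0.1 to 0.2 kg. Origin: centre of its underside; z is its axis, up.
- stand: Fixed stand: dark steel disc, 112 mm across, 10 mm thick. On it three round feet, 12 mm thick, flat red tops 45 mm above the bench, 120 degrees apart 23 mm from the axis; outside each foot two guide pins, 8 mm thick, 44 mm from the axis, tops at 52 mm, leaving 9 mm clear round a centred lens (any yaw). Origin: centre of the underside, z up; the lens's origin belongs 45 mm above it.
- bangle: Bystander: an open copper bangle, a plain ring 66 mm outside, 56 mm inside, 20 mm high, lying flat on the bench, with no glass in it. Loose. Origin: centre of its underside.
- jar: Bystander: a closed amber glass jar with a yellow cap, 56 mm in diameter and 60 mm high, standing on the bench on the far side of the stand. Loose. Origin: centre of its underside.
There are look-alikes about, which are no part of the job. Of the things like the lens, leave any that is purple; of the rest the larger one is meant.

How it is judged:
On the way:
1. the lens is held in the fingers, lifted at least 35 mm clear of the bench (height (world z) of lens above 0.035 m and contact force between the fingers and lens above 0.5 N), for 0.2 s.
At the end, for the whole second after the job is handed in: The lens rests on the stand, released and still: its underside within 3 mm of the level of the red tops, within 0.06 rad (3.4 degrees) of level, its centre within 15 mm of the stand's axis. Bangle and jar are within 30 mm of where they began (z of lens in the frame of stand between 0.042 and 0.048 m and horizontal distance between lens and stand below 0.015 m and angle between lens's own z axis and vertical below 0.06 rad and contact force between lens and stand above 0.3 N and linear speed of lens below 0.02 m/s and angular speed of lens below 0.2 rad/s and distance of each of bangle, jar from where it was at the start of the episode below 0.03 m); the robot touches nothing.
It fails at once if the bangle or the jar is shifted by more than 30 mm (distance of any of bangle, jar from where it was at the start of the episode above 0.03 m).
It fails at once if the lens is dropped or slammed onto the stand (faster than 0.6 m/s within 20 mm of its seat height) (linear speed of lens above 0.6 m/s and horizontal distance between lens and stand below 0.05 m and z of lens in the frame of stand below 0.065 m).
It also fails if it takes over 43 s, if anything falls off the work surface, if the arm or the gripper's body presses on something with over 40 N, if the wrist force passes 120 N, or if a joint passes its speed limit or range.

### The arm

A 7-joint arm with a two-finger parallel gripper is mounted at the origin on the work surface. World frame = base frame: x ahead of the robot, y to its left, z up, the work surface at z = 0. Lengths are in m, angles in rad, forces in N, time in s.
With the tool pointing down it reaches from about 0.4 to 0.85 m from the base axis. Payload 10.4 kg.
Tool frame: the origin (TCP) lies on the centre line of the jaws, within the pads' length; the fingertips stand r.finger_overhang ahead of it and the grasp point (between the pads) lies 5 mm behind it (r.finger_overhang is the distance from the TCP to the fingertips, in m); z points along the fingers, y is the line along which they close (so a half turn about z gives the same grasp; the last joint's range is limited). The gripper opens to 87 mm and grips with 3 to 60 N. Pads are 19 mm wide; open, the fingers measure 117 mm over their backs; the gripper's body (75 mm by 190 mm) begins 51 mm behind the grasp point.
Start: joints at [-1.181, 0.332, -0.065, 1.46, 0.022, 1.35, -0.088], TCP at [0.251, 0.573, 0.237] pointing down, gripper open.
Joint ranges: [-2.6, 2.6], [-0.5, 2.12], [-1.47, 1.34], [0.16, 2.42], [-1.27, 4.41], [0.06, 2.06], [-2.6, 2.6]. Speed limits (rad/s): [2.22, 2.22, 2.79, 2.79, 3.14, 3.14, 3.14].

### API

Orientations are given as a unit quaternion [x, y, z, w].
In Python, from bench import read_state, viewer, r gives the robot as it stands.
- The arm moves only by the tool carry_out, never from a script. Its argument "moves" is a list of rows, each a list of 6 numbers: the shift along the tool's x, y, z in units of 40 mm (1.0 is 40 mm), then the turn, a rotation vector about the tool's x, y, z in units of 8 degrees (1.0 is 8 degrees). A call has 1 to 20 rows; each row shifts and turns the commanded pose from where the row before left it, along the tool's axes as they then stand; what a row does not reach is not made up. A row lasts 1/8 s, in which the tool goes at most 62.5 mm and 10.7 degrees, less where a joint would pass 70% of its speed; a pose out of reach is approached as far as the arm can. A call is refused whole if a number of a shift passes 1 or a number of a turn 1, either way. A call with a gripper value outside its range is refused whole. "fingers" is the finger opening in mm, from 0 to 87, set as the call begins (left out, the last holds). The fingers move at their own pace and stop on an object; "force" is the grip in N (left out, the last holds). Time passes only in rows, so rows that do not move let the fingers close. It gives the time, the measured TCP pose, the force, the opening and the grip force at its end, in the units of the state.
- read_state(): the state, without advancing time (a new reading comes with each control period).
- viewer.camera(name): name is "side" or "top"; returns a dict with "pixels" (480x640x3 uint8, red, green, blue), "range_z" (480x640 float32, m along the optical axis (not along the pixel's ray), 0 where there is no reading), "fx", "fy", "cx", "cy" (pixels), "k1" (the pictures are not rectified: a ray, as slopes to the right and down, at radius r is drawn at 1 + k1 r^2 times it, then the intrinsics apply), "xyz" and "orientation" of the camera in the world. Camera axes: x right, y down, z forward; pixel columns grow to the right and rows downward; lengths in m; the calibration is good to about 2 mm. A picture is of the moment at which its call begins.
- r.close_job(): hands the job in; it is judged then, once.
The state is a dict: "time": time; "joint_positions": joint angles; "joint_vel": joint speeds; "joint_torque": joint torques, N m; "ee_pos": TCP position; "eef_rot": TCP orientation; "ft_force": force on the tool from outside, world axes, zero at the start; "torque": the same for the moment, N m; "width": finger opening in m; "grip_force": force on a finger pad.
Only numpy, scipy, OpenCV 4.12 (cv2) and the standard library are available. Lean on these libraries where they do the work, as an engineer would, in place of code of your own. Each camera call takes 0.05 s, during which the arm holds its last target. There are 200 camera calls.

## Working session

There is one attempt and no reset: what is moved stays moved. The work goes in short steps, Python scripts to look and compute and a tool call to move; the robot and the scene stay as the last step left them, time stands still between calls to the robot, and variables do not carry over. Pictures are saved under pics/ and viewed, at most 10 in all, crops included, and the job is handed in when it is done.

Besides the shell and the picture viewer there is one more tool, called after ">>>" as name([rows], argument=value, ...), one row to a line, values as JSON. carry_out: Moves the arm, as the interface text tells. Its arguments: {"type":"object","properties":{"moves":{"type":"array","items":{"type":"array","items":{"type":"number"}}},"fingers":{"type":"number"},"force":{"type":"number"}},"required":["moves"]}

```bash
mkdir -p pics; cat > h.py <<'E'
import numpy as np, cv2
from scipy.spatial.transform import Rotation as R
from bench import read_state, viewer, r
def world(c,u,v,z=None):
    u=np.asarray(u,float);v=np.asarray(v,float)
    a=(u-c['cx'])/c['fx'];b=(v-c['cy'])/c['fy'];x,y=a,b
    for _ in range(15):
        s=1+c['k1']*(x*x+y*y);x,y=a/s,b/s
    d=R.from_quat(c['orientation']).apply(np.stack([x,y,np.ones_like(x)],-1).reshape(-1,3)).reshape(x.shape+(3,))
    p=np.array(c['xyz'])
    if z is None: k=c['range_z'][v.astype(int),u.astype(int)]
    else: k=(z-p[2])/d[...,2]
    return p+d*np.asarray(k)[...,None]
E
python3 - <<'E'
from h import *
for n in('top','side'):
    c=viewer.camera(n);np.save(n+'.npy',c,allow_pickle=True)
    cv2.imwrite(f'pics/{n}0.png',c['pixels'][...,::-1]);print(n,c['xyz'],c['orientation'],c['fx'],c['k1'])
s=read_state();print(s['time'],s['ee_pos'],s['eef_rot'],s['width'],r.finger_overhang)
E
```

```text
top [ 0.45425168 -0.05390259  1.09955203] [ 0.70541515 -0.70500593  0.04774541 -0.05546608] 476.69144806110717 -0.06645541240002115
side [-0.08887516 -0.72417186  0.73129223] [ 0.81773503 -0.36115617  0.17042167 -0.41452635] 619.2216260359845 -0.18068466730118737
0.1 [0.25059742 0.57220876 0.23583975] [ 2.04927534e-01  9.78776942e-01 -6.25244859e-04 -1.12100760e-04] 0.08708767980167625 0.014
```

View pics/top0.png

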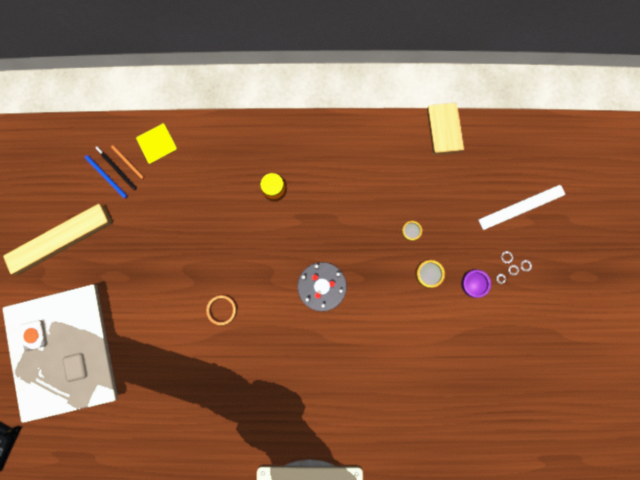

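View pics/side0.png

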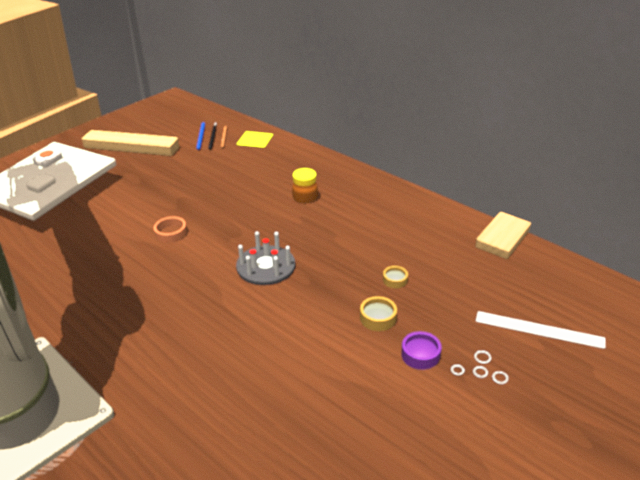

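The top view shows the large brass lens at (431,274), with the small look-alike at (412,230) and the purple one at (477,283). The stand is at (322,287), the bangle at (221,310) and the jar at (272,185). The stand has a white spot at its centre, so I'll check its height.

```bash
python3 - <<'E'
from h import *
def fit(P):
    A=np.c_[2*P[:,:2],np.ones(len(P))];s=np.linalg.lstsq(A,(P[:,:2]**2).sum(1),rcond=None)[0]
    return s[:2],np.sqrt(s[2]+s[0]**2+s[1]**2)
for n,bl,bs in(('top',(431,274,20),(322,287,30)),('side',(378,314,30),(266,260,40))):
    c=np.load(n+'.npy',allow_pickle=True).item()
    for k,(u,v,w) in(('lens',bl),('stand',bs)):
        V,U=np.mgrid[v-w:v+w+1,u-w:u+w+1];P=world(c,U,V);C=c['pixels'][V,U].astype(int)
        z=P[...,2]
        print(n,k,'bench z',np.median(z[0]),'max',z.max())
        if k=='lens':
            m=z>.008;Q=P[m];top=P[z>np.percentile(Q[:,2],60)]
            h=cv2.convexHull(Q[:,:2].astype(np.float32))[:,0]; print(' enclosing',cv2.minEnclosingCircle(h),'z50/95',np.percentile(Q[:,2],[50,95]),len(Q))
        else:
            red=(C[...,0]>150)&(C[...,1]<70)&(C[...,2]<70)
            nl,lab,st,ce=cv2.connectedComponentsWithStats(red.astype(np.uint8))
            for i in range(1,nl):
                if st[i,4]>3: print(' red',ce[i]+[u-w,v-w],st[i,4],world(c,ce[i][0]+u-w,ce[i][1]+v-w,.045),np.median(z[lab==i]))
            wh=(C.min(-1)>225);print(' white',wh.sum(),np.median(P[wh],axis=0),z[wh].min(),z[wh].max())
            m=(z>.006)&(z<.016);print(' disc',cv2.minEnclosingCircle(P[m][:,:2].astype(np.float32)))
c=np.load('top.npy',allow_pickle=True).item()
for n,u,v,z in(('lens',431,274,.024),('purple',477,283.5,.02),('small',412.3,230.5,.02),('bangle',221,310,.02),('jar',272,184,.06),('stand',322,287,.01)):print(n,world(c,u,v,z))
a=c['pixels'][240:330,275:495,::-1];s=np.load('side.npy',allow_pickle=True).item()['pixels'][220:340,220:440,::-1]
cv2.imwrite('pics/c1.png',cv2.resize(np.vstack([a,s]),None,fx=2.8,fy=2.8,interpolation=cv2.INTER_CUBIC))
E
```

```text
top lens bench z 0.002175973692307487 max 1.0995520348075893
 enclosing ((0.49897992610931396, -0.18648333847522736), 0.1400223821401596) z50/95 [0.01884741 0.02673884] 604
top stand bench z 0.0012228739057855709 max 1.0995520348075893
 red [314.86666667 276.53333333] 15 [ 0.53306596 -0.0127079   0.045     ] 0.045560999308817296
 red [331.84615385 282.76923077] 13 [ 0.5192989  -0.05031121  0.045     ] 0.04730015535074372
 red [317.8 295.4] 5 [ 0.49147026 -0.01938489  0.045     ] 0.04568122823858145
 white 171 [ 0.51399684 -0.02778261  0.01227697] 0.0065245682455570275 0.05591450896592298
 disc ((0.5152304768562317, -0.03209031745791435), 0.08763440698385239)
side lens bench z 0.0027505667506403375 max 0.7312922306604911
 enclosing ((0.2740371525287628, -0.4891453981399536), 0.43246880173683167) z50/95 [0.01956163 0.02679505] 1065
side stand bench z 0.002737216292137523 max 0.7312922306604911
 red [265.66666667 240.5       ] 18 [ 0.53186615 -0.00915198  0.045     ] 0.04741696153172631
 red [252.69230769 252.        ] 13 [ 0.49116237 -0.01714657  0.045     ] 0.04663581791963478
 red [274.         252.15384615] 13 [ 0.51689147 -0.04703776  0.045     ] 0.04767169221175027
 white 188 [ 0.51147387 -0.02383468  0.01345084] 0.009676852794317736 0.05528884414949109
 disc ((0.5341837406158447, -0.006448030471801758), 0.13115395605564117)
lens [ 0.54028027 -0.27444189  0.024     ]
purple [ 0.51881606 -0.37958193  0.02      ]
small [ 0.64073729 -0.23509104  0.02      ]
bangle [0.45888208 0.2000482  0.02      ]
jar [0.74022831 0.08447311 0.06      ]
stand [ 0.51179861 -0.02774003  0.01      ]
```

View pics/c1.png

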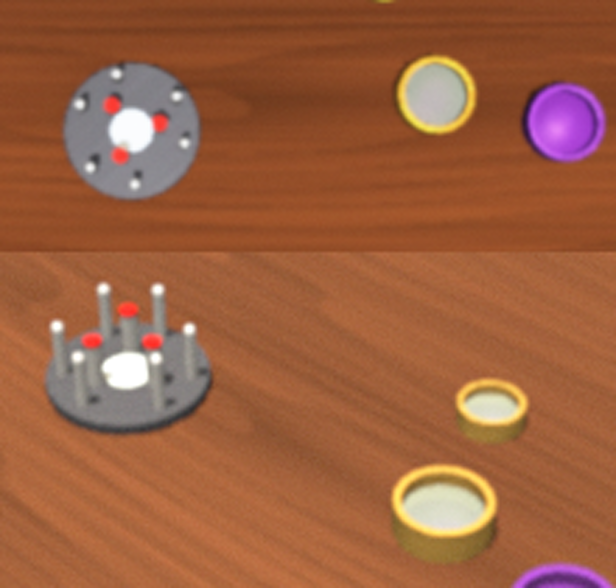

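The crop shows the lens rim centred at about (431,274) in the top view and (378,310) in the side view. The white disc on the stand is flat. The pins leave open gaps in line with each foot, and the clearest closing line for the fingers is about 39° in the world frame.

```bash
cat >> h.py <<'E'
def go(*goals,yaw=None):
    s=read_state();p=np.array(s['ee_pos']);M=R.from_quat(s['eef_rot'])
    y=M.apply([0,1,0]);print('t',s['time'],'pos',p.round(4),'yaw',np.degrees(np.arctan2(y[1],y[0])),'tool z',M.apply([0,0,1]).round(4),'w',s['width'],'grip',s['grip_force'])
    if yaw is not None:
        d=np.radians(yaw);x=np.array([-np.sin(d),np.cos(d),0]);yy=np.array([np.cos(d),np.sin(d),0])
        T=R.from_matrix(np.c_[x,-(-yy),[0,0,-1]]) if np.dot(np.cross(x,yy),[0,0,-1])>0 else R.from_matrix(np.c_[-x,yy,[0,0,-1]])
        print('turn units',((M.inv()*T).as_rotvec(degrees=True)/8).round(3));M=T
    for g in goals:
        print('goal',g,'shift units',(M.inv().apply(np.array(g)-p)/.04).round(3));p=np.array(g)
E
python3 - <<'E'
from h import *
T,S=[np.load(n+'.npy',allow_pickle=True).item() for n in('top','side')]
f=lambda c,pts,ox,oy,y0,z:world(c,np.array(pts)[:,0]/2.8+ox-.3,(np.array(pts)[:,1]-y0)/2.8+oy-.3,z)
for c,pp,o in((T,[(116,74),(177,96),(184,143),(134,184),(90,167),(80,104)],(275,240,0)),(S,[(103,289),(158,289),(189,329),(155,358),(78,357),(57,327)],(220,220,252))):
    W=f(c,pp,*o,.052);m=W.mean(0);print('pins',m,np.linalg.norm(W-m,axis=1).round(4),np.degrees(np.arctan2(*(W-m).T[1::-1])).round(1))
print('lens',f(T,[(437,95)],275,240,0,.024),f(S,[(444,504)],220,220,252,.024))
print('disc',f(T,[(132,131)],275,240,0,.01))
for c,b in((T,(431,274,22)),(S,(378,314,28))):
    u,v,w=b;V,U=np.mgrid[v-w:v+w+1,u-w:u+w+1];P=world(c,U,V);z=P[...,2];C=c['pixels'][V,U].astype(int)
    m=(z>.015)&(z<.04)&(C[...,0]-C[...,2]>60)&(C[...,1]>100);Q=P[m][:,:2].astype(np.float32)
    m2=m.astype(np.uint8);ct=max(cv2.findContours(m2,0,1)[0],key=len)[:,0]
    print(cv2.fitEllipse(world(c,ct[:,0]+u-w,ct[:,1]+v-w,.024)[:,:2].astype(np.float32)))
go((.45,.45,.2),(.56,.1,.2),(.54,-.274,.12),yaw=39)
E
```

```text
pins [ 0.51316231 -0.02694304  0.052     ] [0.0438 0.0444 0.0438 0.0438 0.0437 0.0437] [  14.9  -55.7 -105.6 -175.9  134.4   64.7]
pins [ 0.51236251 -0.02510929  0.052     ] [0.0437 0.0447 0.044  0.0434 0.044  0.0438] [  64.9   14.8  -55.5 -105.5 -175.2  135.3]
lens [[ 0.54112223 -0.27394667  0.024     ]] [[ 0.53955973 -0.27281499  0.024     ]]
disc [[ 0.51296925 -0.02737784  0.01      ]]
((0.5413505434989929, -0.27263471484184265), (0.058895569294691086, 0.060688842087984085), 75.88665771484375)
((0.5384176969528198, -0.27336207032203674), (0.06122806668281555, 0.07051314413547516), 122.39581298828125)
t 0.1 pos [0.2506 0.5722 0.2358] yaw 66.34947981337453 tool z [-5.0e-04 -1.2e-03 -1.0e+00] w 0.08708767980167625 grip 0.0
turn units [-9.000e-03  2.000e-03  3.419e+00]
goal (0.45, 0.45, 0.2) shift units [-5.512  1.951  0.896]
goal (0.56, 0.1, 0.2) shift units [-8.531 -3.369  0.   ]
goal (0.54, -0.274, 0.12) shift units [-6.952 -6.273  2.   ]
```

>>> carry_out([
  [0, 0, 0.3, 0, 0, 0.82],
  [0, 0, 0.3, 0, 0, 0.82],
  [0, 0, 0.3, 0, 0, 0.82],
  [0, 0, 0, 0, 0, 0.82],
  [-0.9, 0.32, 0, 0, 0, 0],
  [-0.9, 0.32, 0, 0, 0, 0],
  [-0.9, 0.32, 0, 0, 0, 0],
  [-0.9, 0.32, 0, 0, 0, 0],
  [-0.9, 0.32, 0, 0, 0, 0],
  [-0.9, 0.32, 0, 0, 0, 0],
  [-0.9, -0.35, 0, 0, 0, 0],
  [-0.9, -0.35, 0, 0, 0, 0],
  [-0.9, -0.35, 0, 0, 0, 0],
  [-0.9, -0.35, 0, 0, 0, 0],
  [-0.9, -0.35, 0, 0, 0, 0],
  [-0.9, -0.35, 0, 0, 0, 0],
  [-0.9, -0.35, 0, 0, 0, 0],
  [-0.9, -0.35, 0, 0, 0, 0],
  [-0.9, -0.35, 0, 0, 0, 0],
], fingers=87)

```text
time: 2.48
ee_pos: [0.561, 0.1266, 0.2003]
eef_rot: [0.422, 0.907, -0.0, -0.0]
ft_force: [0.1, -0.3, 0.6]
width: 0.0871
grip_force: 0.0
```

```bash
python3 -c "
from h import *
go((.5405,-.2735,.1),(.5405,-.2735,.021),yaw=40)"
```

```text
t 2.475 pos [0.561  0.1266 0.2003] yaw 40.116519363944164 tool z [-5.e-04 -0.e+00 -1.e+00] w 0.08706693151316265 grip 0.0
turn units [-0.003 -0.002  0.015]
goal (0.5405, -0.2735, 0.1) shift units [-7.333 -6.823  2.506]
goal (0.5405, -0.2735, 0.021) shift units [0.    0.    1.975]
```

>>> carry_out([
  [-0.8, -0.75, 0.25, 0, 0, 0],
  [-0.8, -0.75, 0.25, 0, 0, 0],
  [-0.8, -0.75, 0.25, 0, 0, 0],
  [-0.8, -0.75, 0.25, 0, 0, 0],
  [-0.8, -0.75, 0.25, 0, 0, 0],
  [-0.8, -0.75, 0.25, 0, 0, 0],
  [-0.8, -0.75, 0.25, 0, 0, 0],
  [-0.8, -0.75, 0.25, 0, 0, 0],
  [-0.9, -0.82, 0.5, 0, 0, 0],
  [0, 0, 0, 0, 0, 0],
  [0, 0, 0, 0, 0, 0],
])

```text
time: 3.85
ee_pos: [0.5405, -0.2707, 0.1002]
eef_rot: [0.422, 0.907, 0.0, -0.0]
ft_force: [0.1, 0.7, 0.7]
width: 0.087
grip_force: 0.0
```

```bash
python3 - <<'E'
from h import *
go((.5405,-.2735,.021),yaw=40)
a=viewer.camera('top');b=viewer.camera('side')
k=lambda c,u,v:cv2.resize(c['pixels'][v-50:v+50,u-65:u+65,::-1],None,fx=3,fy=3,interpolation=cv2.INTER_CUBIC)
cv2.imwrite('pics/c2.png',np.hstack([k(a,431,274),k(b,378,300)]))
E
```

```text
t 3.85 pos [ 0.5405 -0.2707  0.1002] yaw 40.11266313056964 tool z [-6.e-04  7.e-04 -1.e+00] w 0.08700473525330167 grip 0.0
turn units [ 0.    -0.007  0.014]
goal (0.5405, -0.2735, 0.021) shift units [-0.055 -0.045  1.98 ]
```

View pics/c2.png

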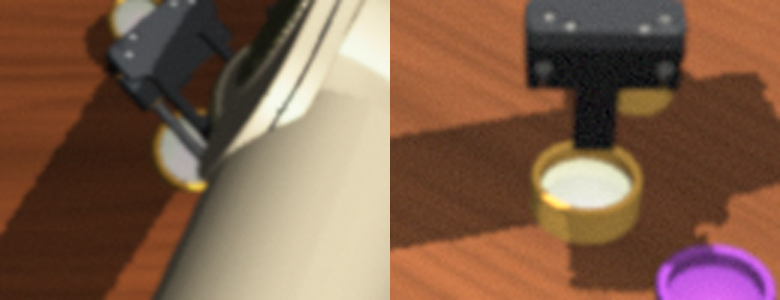

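The side view shows the fingers directly over the large lens, lined up with its rim at about (585,180) in the crop. I'll go down, close the fingers and check.

>>> carry_out([
  [-0.06, -0.05, 0.4, 0, 0, 0],
  [0, 0, 0.5, 0, 0, 0],
  [0, 0, 0.5, 0, 0, 0],
  [0, 0, 0.4, 0, 0, 0],
  [0, 0, 0.18, 0, 0, 0],
  [0, 0, 0, 0, 0, 0],
  [0, 0, 0, 0, 0, 0],
])

```text
time: 4.82
ee_pos: [0.5409, -0.2746, 0.022]
eef_rot: [0.422, 0.907, 0.0, 0.001]
ft_force: [-0.4, -0.6, 0.5]
width: 0.087
grip_force: 0.0
```

>>> carry_out([
  [0, 0, 0, 0, 0, 0],
  [0, 0, 0, 0, 0, 0],
  [0, 0, 0, 0, 0, 0],
  [0, 0, 0, 0, 0, 0],
  [0, 0, 0, 0, 0, 0],
  [0, 0, 0, 0, 0, 0],
  [0, 0, 0, 0, 0, 0],
  [0, 0, 0, 0, 0, 0],
], fingers=50, force=20)

```text
time: 5.82
ee_pos: [0.5407, -0.2743, 0.0215]
eef_rot: [0.422, 0.907, 0.0, 0.0]
ft_force: [-1.0, 2.1, 4.0]
width: 0.0623
grip_force: 20.0
```

>>> carry_out([
  [0, 0, -0.3, 0, 0, 0],
  [0, 0, -0.5, 0, 0, 0],
  [0, 0, -0.6, 0, 0, 0],
  [0, 0, -0.6, 0, 0, 0],
  [0, 0, -0.5, 0, 0, 0],
  [0, 0, -0.2, 0, 0, 0],
  [0, 0, 0, 0, 0, 0],
  [0, 0, 0, 0, 0, 0],
  [0, 0, 0, 0, 0, 0],
])

```text
time: 6.95
ee_pos: [0.5401, -0.2742, 0.1285]
eef_rot: [0.422, 0.907, -0.0, -0.001]
ft_force: [1.0, 0.2, -1.2]
width: 0.0622
grip_force: 20.0
```

```bash
python3 - <<'E'
from h import *
go((.5128,-.026,.125),(.5128,-.026,.0665),yaw=40)
b=viewer.camera('side')
cv2.imwrite('pics/c3.png',cv2.resize(b['pixels'][170:330,220:460,::-1],None,fx=3,fy=3,interpolation=cv2.INTER_CUBIC))
E
```

```text
t 6.95 pos [ 0.5401 -0.2742  0.1285] yaw 40.10955759214546 tool z [-1.4e-03  4.0e-04 -1.0e+00] w 0.06224492884891153 grip 19.99963939189911
turn units [-0.005 -0.009  0.014]
goal (0.5128, -0.026, 0.125) shift units [5.191 3.466 0.087]
goal (0.5128, -0.026, 0.0665) shift units [0.    0.    1.462]
```

View pics/c3.png

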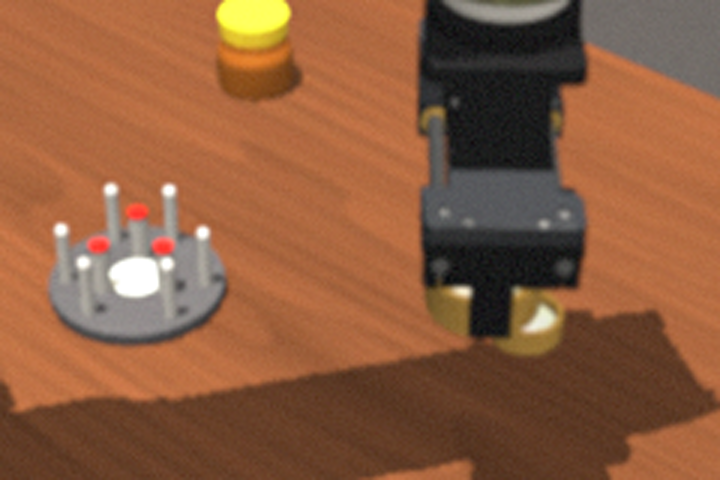

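The held lens overlaps the small look-alike behind it, around (528,318) in the crop, so I can't judge its tilt here. I'll move above the stand and look again.

>>> carry_out([
  [0.3, 0.2, 0, 0, 0, 0],
  [0.6, 0.4, 0, 0, 0, 0],
  [0.7, 0.47, 0, 0, 0, 0],
  [0.7, 0.47, 0, 0, 0, 0],
  [0.7, 0.47, 0, 0, 0, 0],
  [0.7, 0.47, 0, 0, 0, 0],
  [0.7, 0.47, 0, 0, 0, 0],
  [0.5, 0.33, 0, 0, 0, 0],
  [0.29, 0.19, 0, 0, 0, 0],
  [0, 0, 0, 0, 0, 0],
  [0, 0, 0, 0, 0, 0],
  [0, 0, 0, 0, 0, 0],
])

```text
time: 8.5
ee_pos: [0.5129, -0.0273, 0.1293]
eef_rot: [0.422, 0.906, -0.0, 0.0]
ft_force: [-0.0, 0.1, -1.8]
width: 0.0624
grip_force: 20.0
```

```bash
python3 - <<'E'
from h import *
go((.5128,-.026,.1),(.5128,-.026,.0665),yaw=40)
b=viewer.camera('side');np.save('s2.npy',b,allow_pickle=True)
cv2.imwrite('pics/c4.png',cv2.resize(b['pixels'][170:290,190:350,::-1],None,fx=5,fy=5,interpolation=cv2.INTER_CUBIC))
E
```

```text
t 8.5 pos [ 0.5129 -0.0273  0.1293] yaw 40.01653512380679 tool z [ 0.e+00 -2.e-04 -1.e+00] w 0.0624423797967753 grip 19.99967649579048
turn units [-0.001  0.002  0.002]
goal (0.5128, -0.026, 0.1) shift units [0.026 0.018 0.733]
goal (0.5128, -0.026, 0.0665) shift units [0.    0.    0.838]
```

View pics/c4.png

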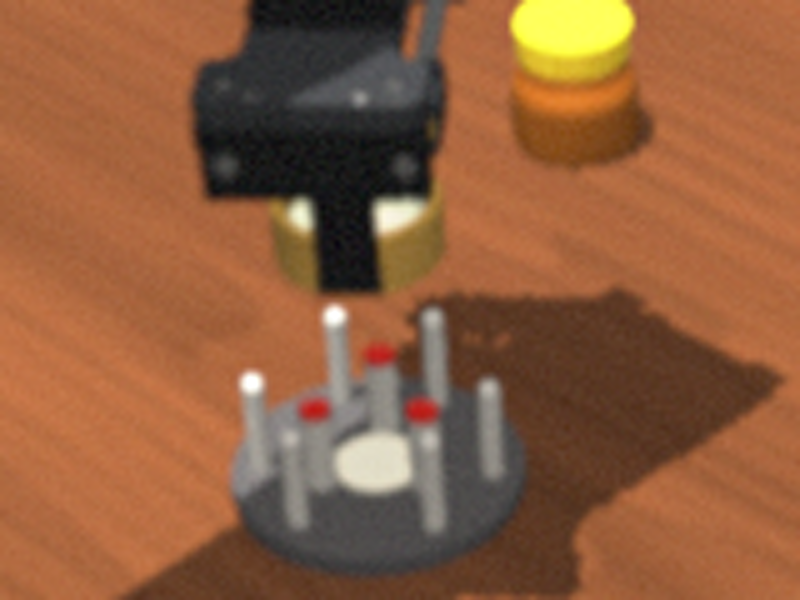

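The held lens looks near level at (357,240) in the crop, centred over the feet and clear of the pins. I'll lower it in stages.

>>> carry_out([
  [0.03, 0.02, 0.2, 0, 0, 0],
  [0, 0, 0.3, 0, 0, 0],
  [0, 0, 0.3, 0, 0, 0],
  [0, 0, 0.25, 0, 0, 0],
  [0, 0, 0.2, 0, 0, 0],
  [0, 0, 0.12, 0, 0, 0],
  [0, 0, 0.05, 0, 0, 0],
  [0, 0, 0, 0, 0, 0],
  [0, 0, 0, 0, 0, 0],
  [0, 0, 0, 0, 0, 0],
])

```text
time: 9.8
ee_pos: [0.5129, -0.0247, 0.0728]
eef_rot: [0.422, 0.907, 0.0, 0.0]
ft_force: [0.6, 0.7, -2.0]
width: 0.0623
grip_force: 20.0
```

```bash
python3 - <<'E'
from h import *
go((.5128,-.026,.0665),yaw=40)
print(read_state()['ft_force'])
b=viewer.camera('side')
cv2.imwrite('pics/c5.png',cv2.resize(b['pixels'][190:290,210:330,::-1],None,fx=6,fy=6,interpolation=cv2.INTER_CUBIC))
E
```

```text
t 9.8 pos [ 0.5129 -0.0247  0.0728] yaw 40.11241661914101 tool z [ 4.e-04  2.e-04 -1.e+00] w 0.06232992120049688 grip 19.999656826257706
turn units [0.003 0.001 0.014]
goal (0.5128, -0.026, 0.0665) shift units [-0.024 -0.022  0.157]
[ 0.56745035  0.74958731 -2.01161058]
```

View pics/c5.png

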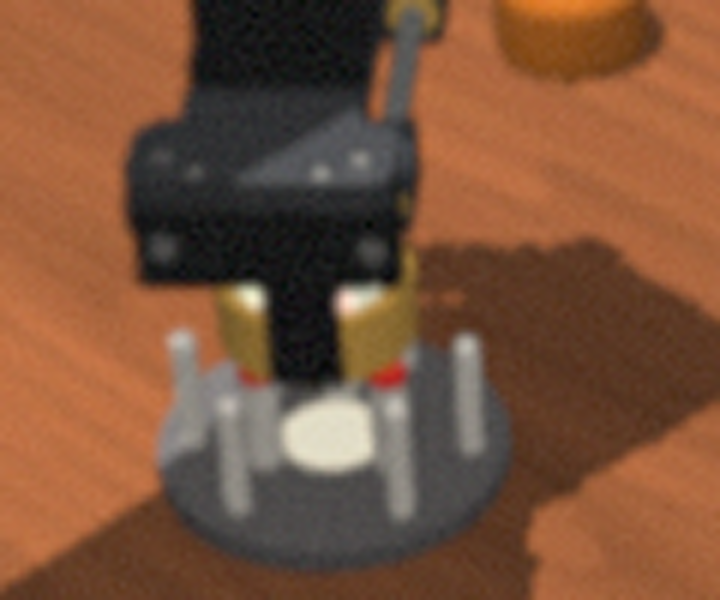

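The lens is about 6 mm above the red tops, centred between the pins at x about 317 in the crop, and the fingers sit in the pin gaps. Next I'll lower it to contact.

>>> carry_out([
  [-0.01, -0.01, 0.05, 0, 0, 0],
  [-0.01, -0.01, 0.04, 0, 0, 0],
  [0, 0, 0.03, 0, 0, 0],
  [0, 0, 0.02, 0, 0, 0],
  [0, 0, 0.0, 0, 0, 0],
  [0, 0, 0, 0, 0, 0],
  [0, 0, 0, 0, 0, 0],
])

```text
time: 10.72
ee_pos: [0.5127, -0.0259, 0.067]
eef_rot: [0.422, 0.907, 0.0, 0.0]
ft_force: [0.1, -0.5, -1.0]
width: 0.0623
grip_force: 20.0
```

>>> carry_out([
  [0, 0, 0.02, 0, 0, 0],
  [0, 0, 0.01, 0, 0, 0],
  [0, 0, 0, 0, 0, 0],
  [0, 0, 0, 0, 0, 0],
  [0, 0, 0, 0, 0, 0],
])

```text
time: 11.35
ee_pos: [0.5128, -0.0259, 0.0664]
eef_rot: [0.422, 0.907, 0.0, 0.0]
ft_force: [-4.1, -1.1, 7.0]
width: 0.062
grip_force: 20.0
```

Contact at about 8 N. I'll ease the grip and then open the fingers.

>>> carry_out([
  [0, 0, -0.01, 0, 0, 0],
  [0, 0, 0, 0, 0, 0],
  [0, 0, 0, 0, 0, 0],
], force=4)

```text
time: 11.72
ee_pos: [0.5128, -0.0259, 0.0663]
eef_rot: [0.422, 0.907, 0.0, 0.0]
ft_force: [-0.0, -0.0, 3.0]
width: 0.0633
grip_force: 4.0
```

>>> carry_out([
  [0, 0, 0, 0, 0, 0],
  [0, 0, 0, 0, 0, 0],
  [0, 0, 0, 0, 0, 0],
  [0, 0, 0, 0, 0, 0],
  [0, 0, 0, 0, 0, 0],
  [0, 0, 0, 0, 0, 0],
], fingers=78)

```text
time: 12.48
ee_pos: [0.5126, -0.0259, 0.0661]
eef_rot: [0.422, 0.907, 0.0, -0.0]
ft_force: [-0.0, 0.0, -0.4]
width: 0.0778
grip_force: 0.0
```

>>> carry_out([
  [0, 0, -0.2, 0, 0, 0],
  [0, 0, -0.4, 0, 0, 0],
  [0, 0, -0.6, 0, 0, 0],
  [0, 0, -1, 0, 0, 0],
  [0, 0, -1, 0, 0, 0],
  [0.9, 0, -0.5, 0, 0, 0],
  [0.9, 0, 0, 0, 0, 0],
  [0.9, 0, 0, 0, 0, 0],
  [0.9, 0, 0, 0, 0, 0],
  [0.9, 0, 0, 0, 0, 0],
  [0.9, 0, 0, 0, 0, 0],
  [0, 0, 0, 0, 0, 0],
  [0, 0, 0, 0, 0, 0],
  [0, 0, 0, 0, 0, 0],
])

```text
time: 14.22
ee_pos: [0.3741, 0.1386, 0.2145]
eef_rot: [0.423, 0.906, 0.0, 0.0]
ft_force: [0.5, 0.2, 0.2]
width: 0.0782
grip_force: 0.0
```

```bash
python3 - <<'E'
from h import *
go()
a=viewer.camera('top');b=viewer.camera('side')
k=lambda c,u,v:cv2.resize(c['pixels'][v-45:v+45,u-45:u+45,::-1],None,fx=4.4,fy=4.4,interpolation=cv2.INTER_CUBIC)
cv2.imwrite('pics/c6.png',np.hstack([k(a,322,287),k(b,266,250)]))
E
```

```text
t 14.225 pos [0.3741 0.1386 0.2145] yaw 40.01493120236142 tool z [ 4.e-04  2.e-04 -1.e+00] w 0.07818209898828939 grip 0.0
```

View pics/c6.png

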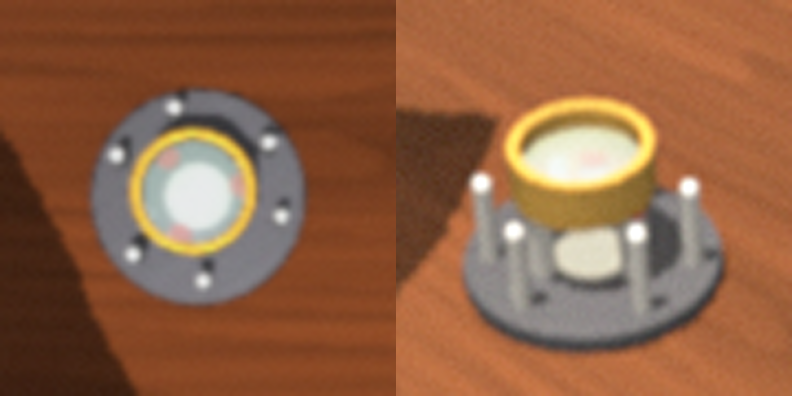

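The lens is centred within the pins at (193,191), against a pin mean of (196,192). I'll check that it's level from the depth of the rim.

```bash
python3 - <<'E'
from h import *
from scipy.optimize import least_squares
for n,(u,v,w) in(('top',(321,286,18)),('side',(267,245,22))):
    c=viewer.camera(n);V,U=np.mgrid[v-w:v+w+1,u-w:u+w+1];P=world(c,U,V);C=c['pixels'][V,U].astype(int);z=P[...,2]
    m=(C[...,0]-C[...,2]>110)&(C[...,0]>190)&(z>.055)&(z<.085)
    Q=P[m];q=Q-[.5128,-.026,.069]
    f=least_squares(lambda p:p[0]*q[:,0]+p[1]*q[:,1]+p[2]-q[:,2],[0,0,0],loss='soft_l1',f_scale=.002)
    res=f.x[0]*q[:,0]+f.x[1]*q[:,1]+f.x[2]-q[:,2]
    print(n,m.sum(),'slopes',f.x,'sd',res.std(),'se~',res.std()/np.sqrt(len(q))/.02,'mean',Q.mean(0))
    ct=world(c,U[m],V[m],.069)[:,:2].astype(np.float32);print(cv2.fitEllipse(cv2.convexHull(ct)),cv2.minEnclosingCircle(ct))
E
```

```text
top 161 slopes [0.01902187 0.00219327 0.00111953] sd 0.0021933825010800457 se~ 0.008643137869819647 mean [ 0.51236655 -0.02575109  0.07004557]
((0.5126243829727173, -0.025687506422400475), (0.05940423905849457, 0.060734380036592484), 178.44223022460938) ((0.5130891799926758, -0.025858432054519653), 0.030566923320293427)
side 221 slopes [0.00959232 0.00812128 0.00117978] sd 0.0021011394163082636 se~ 0.007066896608719304 mean [ 0.51292046 -0.02165095  0.07008863]
((0.5124938488006592, -0.02250361256301403), (0.06220666319131851, 0.06564189493656158), 136.52488708496094) ((0.5124353766441345, -0.022510182112455368), 0.03287084400653839)
```

Both cameras put the tilt at 0.02 rad or less, with the rim top near 69–70 mm and the centre within 4 mm of the axis. I'm handing it in.

```bash
python3 -c "
from h import *
print(r.close_job())"
```

```text
the job is handed in; nothing more can be done
None
```

The lens is released on the stand's three feet, level to about 0.02 rad and within about 4 mm of the axis by both cameras; the bangle and jar were never touched, and the job is handed in with no verdict reported back.

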